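Hook the specimen-cup tray forward to the tape line

ROBOT

A 6-joint arm with a two-finger parallel gripper is mounted at the origin on a cart in front of the work surface, level with it; the furniture and walls round the work are solid. World frame = base frame: x ahead of the robot, y to its left, z up, the work surface at z = 0. Lengths are in m, angles in rad, forces in N, time in s.
With the tool pointing down it reaches from about 0.35 to 0.975 m from the base axis. Payload 4.9 kg.
Tool frame: the origin (TCP) lies between the finger pads; the fingertips stand 14 mm ahead of it and the grasp point (between the pads) lies 5 mm behind it (manip.tcp_to_tips is the distance from the TCP to the fingertips, in m); z points along the fingers, y is the line along which they close (so a half turn about z gives the same grasp; the last joint's range is limited). The gripper opens to 85 mm and grips with 20 to 120 N. Pads are 22 mm wide; open, the fingers measure 114 mm over their backs; the gripper's body (76 mm by 85 mm) begins 54 mm behind the grasp point. The pads swing forward as they close: fully open they stand 13 mm farther back than shut.
Start: joints at [-1.427, 0.053, 1.613, -0, 1.476, -0.119], TCP at [0.162, -0.604, 0.245] pointing down, gripper open.
Joint ranges: [-3.01, 3.01], [-1.01, 2.22], [0.06, 2.58], [-1.02, 4.17], [0.09, 2.62], [-3.14, 3.14]. Speed limits (rad/s): [2.57, 2.57, 3.14, 3.14, 3.14, 3.14].

INTERFACE

Orientations are given as a unit quaternion [w, x, y, z].
In Python, from plant import manip gives the robot as it stands.
- The arm moves only by the tool servo_tool, never from a script. Its argument "moves" is a list that holds one entry, the list of rows, each a list of 7 numbers: the shift along the tool's x, y, z in mm, then the turn, a rotation vector about the tool's x, y, z in degrees, then the finger opening in mm, from 0 to 85.4. In form: [[[x, y, z, ax, ay, az, fingers], ...]]. A call has 1 to 12 rows; each row shifts and turns the commanded pose from where the row before left it, along the tool's axes as they then stand; what a row does not reach is not made up. A row lasts 1/8 s, in which the tool goes at most 62.5 mm and 10.7 degrees, less where a joint would pass 70% of its speed; a pose out of reach is approached as far as the arm can. A call with a gripper value outside its range is refused whole. The fingers move at their own pace and stop on an object; the grip force is fixed at half the most. Time passes only in rows, so rows that do not move let the fingers close. It gives the time, the measured TCP pose, the force, the opening and the grip force at its end, in the units of the state.
- manip.state(): the state, without advancing time (a new reading comes with each control period).
- manip.grab_frame(name): name is "scene" or "top" or "wrist"; returns a dict with "image" (400x640x3 uint8, blue, green, red), "mtx" (3x3 intrinsics, pixels), "dist_coeffs" ([k1, k2, p1, p2, k3] as OpenCV has them; the pictures are not rectified), "eye" and "rotation" of the camera in the world. Camera axes: x right, y down, z forward; pixel columns grow to the right and rows downward; lengths in m; the calibration is good to about 2 mm. A picture is of the moment at which its call begins. There is no depth.
- manip.job_done(): hands the job in; it is judged then, once.
The state is a dict: "time": time; "joint_pos": joint angles; "joint_vel": joint speeds; "joint_efforts": joint torques, N m; "tool_pos": TCP position; "tool_rot": TCP orientation; "contact_force": force on the tool from outside, world axes, zero at the start; "ft_torque": the same for the moment, N m; "gripper_width": opening from 0.0 (shut) to 1.0 (fully open); "grasp_force": force on a finger pad.
Only numpy, scipy, OpenCV 4.12 (cv2) and the standard library are available. Lean on these libraries where they do the work, as an engineer would, in place of code of your own. Each camera call takes 0.05 s, during which the arm holds its last target. There are 200 camera calls.

TASK

Two steel trays stand towards the back of the bench. Hook the fingertips down behind the far rim of the one that holds the specimen cup, and drag it towards you, sliding on the bench and not lifted, until the middle of its near rim is over the strip of tape and it lies roughly square to the strip. Keep the cup standing in it, leave the other tray where it is, and let go.

Things in the scene. Friction and masses are not known exactly. Their poses are not given: they have to be found in the camera images.
- cup_tray: Loose open steel tray holding the cup, 0.4 kg, 120 (x) by 160 (y) by 45 mm high over a 4 mm thick rim that overhangs its upright 3 mm walls by 8 mm all round. Origin: centre of the underside, flat on the bench. x points from near to far rim (away from the robot within 10 degrees at the start), z up. Outer edge of the far rim: x = +60 mm. The bench behind it is free. It slides with plain friction.
- specimen_cup: Loose round specimen cup with a red screw lid, 53 mm across and 59 mm tall, standing on the 3 mm thick floor of its tray near the middle. Origin: centre of its underside; z up its axis.
- box_tray: The other tray, loose and of the same make and size, which holds a blue slide box (84x62x40 mm) in place of the cup; it stands beside the first, to its left or right, at least 50 mm away, and is to be left alone. Origin and axes as for the first tray.
- cup_tray_front (a point): Middle of the outer edge of the near rim of the tray with the cup, on the rim's top, 45 mm above the underside; axes as the tray's.
- tape_line: Strip of whitish paper tape stuck flat on the bench nearer to the robot, 24 mm wide (x) and 520 mm long (y), no height to catch on. Origin: its centre; y runs along the strip, x across it, away from the robot.
Not all that is in view belongs to the job. Of the things that look like the specimen_cup, the middle-sized one is meant.

How it is judged:
On the way, in this order (a step that is already met when the one before it is completed fails the run):
1. the fingertips are down behind the far rim of the cup's tray, which is still in its place (x of the grasp point in the frame of cup_tray between 0.058 and 0.11 m and y of the grasp point in the frame of cup_tray between -0.08 and 0.08 m and height (world z) of the grasp point below 0.065 m and distance of cup_tray from where it was at the start of the episode below 0.015 m), for 0.1 s.
2. the tray has been drawn over 20 mm nearer with the fingertips behind its far rim (x of the grasp point in the frame of cup_tray between 0.058 and 0.11 m and y of the grasp point in the frame of cup_tray between -0.08 and 0.08 m and height (world z) of the grasp point below 0.065 m and distance of cup_tray from where it was at the start of the episode above 0.02 m), for 0.1 s.
At the end, for the whole second after the job is handed in: The cup's tray lies flat and still on the bench, the middle of its near rim within 15 mm of the strip's centre line, squarely to the strip within 17 degrees; the cup stands upright and still in it; the other tray is within 20 mm of where it began (x of cup_tray_front in the frame of tape_line between -0.015 and 0.015 m and y of cup_tray_front in the frame of tape_line between -0.26 and 0.26 m and angle between the x axis of cup_tray and the x axis of tape_line, either way round below 0.3 rad and angle between cup_tray's own z axis and vertical below 0.05 rad and height (world z) of cup_tray below 0.006 m and linear speed of cup_tray below 0.01 m/s and angle between specimen_cup's own z axis and vertical below 0.15 rad and height (world z) of specimen_cup below 0.012 m and linear speed of specimen_cup below 0.02 m/s and x of specimen_cup in the frame of cup_tray between -0.05 and 0.05 m and y of specimen_cup in the frame of cup_tray between -0.07 and 0.07 m and distance of box_tray from where it was at the start of the episode below 0.02 m); the robot touches nothing.
It fails at once if the cup's tray is lifted off the bench or tipped (height (world z) of cup_tray above 0.015 m or angle between cup_tray's own z axis and vertical above 0.25 rad).
It fails at once if the specimen cup is tipped over (angle between specimen_cup's own z axis and vertical above 0.6 rad).
It fails at once if the other tray is pushed out of its place (distance of box_tray from where it was at the start of the episode above 0.02 m).
It also fails if it takes over 38 s, if anything falls off the work surface, if the arm or the gripper's body presses on something with over 40 N, if the wrist force passes 120 N, or if a joint passes its speed limit or range.

## Working session

There is one attempt and no reset: what is moved stays moved. The work goes in short steps, Python scripts to look and compute and a tool call to move; the robot and the scene stay as the last step left them, time stands still between calls to the robot, and variables do not carry over. Pictures are saved under pics/ and viewed, at most 10 in all, crops included, and the job is handed in when it is done.

Besides the shell and the picture viewer there is one more tool, called as name([rows], argument=value, ...), one row to a line, values as JSON. servo_tool: Moves the arm, as the interface text tells. Its arguments: {"type":"object","properties":{"moves":{"type":"array"}},"required":["moves"]}

```bash
mkdir -p pics; cat > h.py <<'E'
import numpy as np, cv2
from plant import manip
def grab(n,save=None):
    f=manip.grab_frame(n)
    if save: cv2.imwrite('pics/'+save,f['image'])
    return f
def px2w(f,uv,z):
    uv=np.array(uv,float).reshape(-1,1,2)
    n=cv2.undistortPoints(uv,np.array(f['mtx']),np.array(f['dist_coeffs'])).reshape(-1,2)
    d=np.c_[n,np.ones(len(n))]@np.array(f['rotation']).T
    e=np.array(f['eye']); t=(z-e[2])/d[:,2]
    return e+d*t[:,None]
E
python3 - <<'E'
from h import *
for n in('scene','top'):
    f=grab(n,n+'0.png');print(n,np.round(f['eye'],3),np.round(f['rotation'],3).tolist())
s=manip.state();print(s)
E
```

```text
scene [ 0.291 -0.641  0.554] [-0.431, 0.872, -0.207, 0.103]
top [ 0.483 -0.016  1.255] [0.035, -0.697, 0.715, -0.04]
{'time': 0.1, 'joint_pos': array([-1.42694141e+00,  5.33238455e-02,  1.61418943e+00, -4.35685671e-05,
        1.47599384e+00, -1.19040719e-01]), 'joint_vel': array([-0.00011914,  0.00054165, -0.00289162, -0.00098883,  0.00032044,
       -0.00089203]), 'joint_efforts': array([ 6.13056818e-04, -3.94905245e+01, -3.71362996e+01, -7.09101096e-05,
        3.89428809e-03, -9.63986224e-06]), 'tool_pos': array([ 0.16230872, -0.60298647,  0.24414591]), 'tool_rot': array([-9.56888287e-04,  9.91372440e-01,  1.31071614e-01, -3.35589676e-05]), 'contact_force': array([0.24187045, 0.20328764, 0.12509034]), 'ft_torque': array([0.03058835, 0.02378286, 0.03088951]), 'grasp_force': 0.0, 'gripper_width': 0.9981286864162968}
```

```bash
ls -la . pics
```

```text
.:
total 16
drwxr-xr-x  3 agent agent 4096 Dec  3 18:49 .
drwxr-xr-x 23 root  root  4096 Dec  3 18:48 ..
-rw-r--r--  1 agent agent  436 Dec  3 18:49 h.py
drwxr-xr-x  2 agent agent 4096 Dec  3 18:49 pics

pics:
total 620
drwxr-xr-x 2 agent agent   4096 Dec  3 18:49 .
drwxr-xr-x 3 agent agent   4096 Dec  3 18:49 ..
-rw-r--r-- 1 agent agent 328118 Dec  3 18:49 scene0.png
-rw-r--r-- 1 agent agent 292273 Dec  3 18:49 top0.png
```

```bash
python3 - <<'E'
s=open('h.py').read()
s=s.replace("import numpy as np, cv2","import numpy as np, cv2\nfrom scipy.spatial.transform import Rotation as R\ndef rot(q): return R.from_quat(np.roll(q,-1)).as_matrix()")
s=s.replace("np.array(f['rotation']).T","rot(f['rotation']).T") 
open('h.py','w').write(s)
E
sed -i 's/^E$//' h.py; cat h.py
```

```text
import numpy as np, cv2
from scipy.spatial.transform import Rotation as R
def rot(q): return R.from_quat(np.roll(q,-1)).as_matrix()
from plant import manip
def grab(n,save=None):
    f=manip.grab_frame(n)
    if save: cv2.imwrite('pics/'+save,f['image'])
    return f
def px2w(f,uv,z):
    uv=np.array(uv,float).reshape(-1,1,2)
    n=cv2.undistortPoints(uv,np.array(f['mtx']),np.array(f['dist_coeffs'])).reshape(-1,2)
    d=np.c_[n,np.ones(len(n))]@rot(f['rotation']).T
    e=np.array(f['eye']); t=(z-e[2])/d[:,2]
    return e+d*t[:,None]
```

View pics/top0.png

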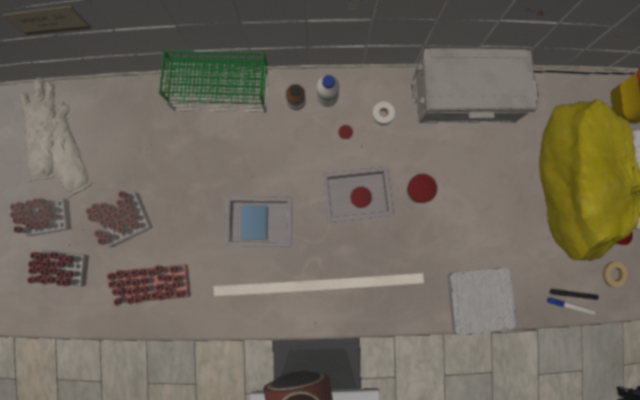

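View pics/scene0.png

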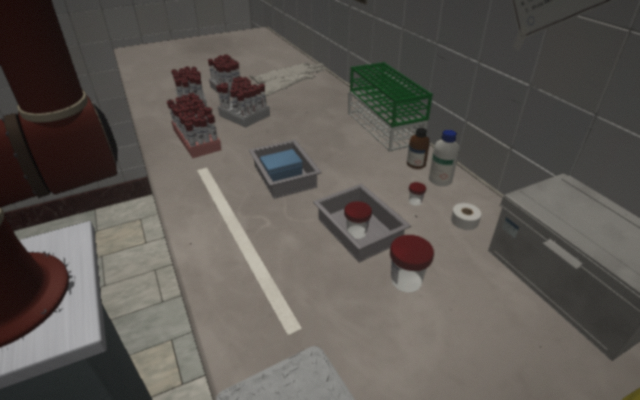

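```bash
python3 - <<'E'
from h import *
f=grab('top');im=f['image']
c=im[150:235,310:450]
cv2.imwrite('pics/crop.png',cv2.resize(c,None,fx=5.6,fy=5.6,interpolation=cv2.INTER_CUBIC))
hsv=cv2.cvtColor(im,cv2.COLOR_BGR2HSV)
red=cv2.inRange(hsv,(0,120,40),(8,255,255))|cv2.inRange(hsv,(172,120,40),(180,255,255))
for k in cv2.findContours(red[:210,320:450],0,2,offset=(320,0))[0]:
    if cv2.contourArea(k)>40:
        (x,y),r=cv2.minEnclosingCircle(k)
        for z in (.045,.062,.09):print('red',(round(x),round(y)),round(r,1),z,px2w(f,(x,y),z)[0].round(3),'diam',np.linalg.norm(px2w(f,[(x-r,y),(x+r,y)],z)@[[1,-1,0]]*1 if 0 else np.subtract(*px2w(f,[(x-r,y),(x+r,y)],z))).round(3))
g=cv2.cvtColor(im,cv2.COLOR_BGR2GRAY)
m=((g>165)*255).astype(np.uint8);m[:265]=0;m[305:]=0;m[:,:200]=0;m[:,440:]=0
k=max(cv2.findContours(m,0,2)[0],key=cv2.contourArea)
b=cv2.boxPoints(cv2.minAreaRect(px2w(f,k[:,0],0)[:,:2].astype(np.float32)));print('tape',b.round(3).tolist(),b.mean(0))
E
```

```text
red (361, 197) 9.5 0.045 [ 0.625 -0.124  0.045] diam 0.046
red (361, 197) 9.5 0.062 [ 0.623 -0.122  0.062] diam 0.045
red (361, 197) 9.5 0.09 [ 0.62 -0.12  0.09] diam 0.044
red (422, 188) 13.9 0.045 [ 0.643 -0.274  0.045] diam 0.069
red (422, 188) 13.9 0.062 [ 0.641 -0.27   0.062] diam 0.068
red (422, 188) 13.9 0.09 [ 0.637 -0.264  0.09 ] diam 0.066
red (345, 132) 5.9 0.045 [ 0.787 -0.091  0.045] diam 0.029
red (345, 132) 5.9 0.062 [ 0.783 -0.09   0.062] diam 0.028
red (345, 132) 5.9 0.09 [ 0.776 -0.089  0.09 ] diam 0.028
tape [[0.3970000147819519, 0.23899999260902405], [0.41499999165534973, -0.2720000147819519], [0.4339999854564667, -0.2720000147819519], [0.41600000858306885, 0.23999999463558197]] [ 0.41545594 -0.01613694]
```

View pics/crop.png

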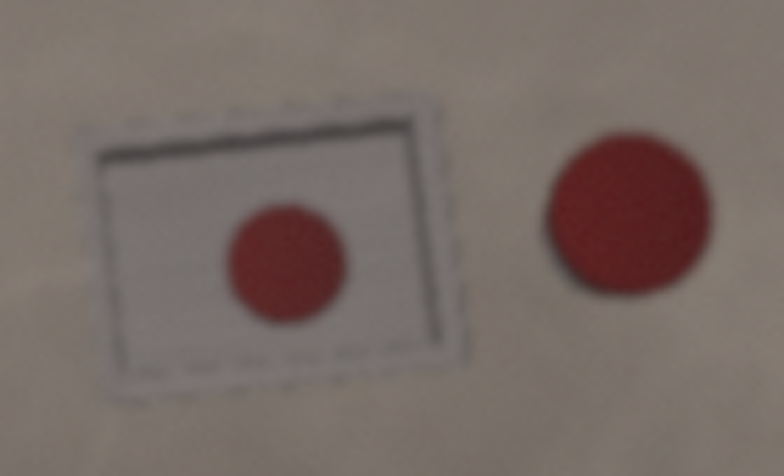

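Top view: look-alikes with red lids at (361,197) in the tray, (422,188) large and bare, (345,132) small and bare, plus tube racks far left. The crop shows the middle-sized one standing inside the right tray, so that tray is the one; its corners are near crop (80,125), (435,93), (468,365), (110,403).

```bash
python3 - <<'E'
from h import *
f=grab('top')
c=(np.array([(80,125),(435,93),(468,365),(110,403)])+.5)/5.6-.5+[310,150]
p=px2w(f,c,.045)[:,:2];print(p.round(3).tolist())
print('sides',[np.linalg.norm(p[i]-p[i-1]).round(3) for i in range(4)],'centre',p.mean(0).round(3))
tl,tr,br,bl=p
far=(tl+tr)/2;near=(bl+br)/2;v=far-near
yl=(tl-tr)+0
print('far',far.round(3),'near',near.round(3),'yaw',np.degrees(np.arctan2(v[1],v[0])).round(1),np.degrees(np.arctan2(-yl[0],yl[1])).round(1),np.degrees(np.arctan2(-(bl-br)[0],(bl-br)[1])).round(1))
print(rot(manip.state()['tool_rot']).round(3))
E
```

```text
[[0.688, -0.037], [0.698, -0.191], [0.58, -0.201], [0.567, -0.046]]
sides [np.float64(0.121), np.float64(0.155), np.float64(0.119), np.float64(0.155)] centre [ 0.633 -0.119]
far [ 0.693 -0.114] near [ 0.573 -0.123] yaw 4.6 3.9 4.6
[[ 0.966  0.26  -0.   ]
 [ 0.26  -0.966  0.001]
 [ 0.    -0.001 -1.   ]]
```

servo_tool([
  [[0,0,0,0,0,5.5,60],[0,0,0,0,0,5.5,60],[30,-20,0,0,0,0,60],[45,-34,0,0,0,0,60],[45,-34,0,0,0,0,60],[45,-34,0,0,0,0,60],[45,-34,0,0,0,0,60],[45,-34,0,0,0,0,60],[45,-34,0,0,0,0,60],[45,-34,0,0,0,0,60],[45,-34,0,0,0,0,60],[45,-34,0,0,0,0,60]],
])

```text
time: 1.7
tool_pos: [0.5743, -0.2461, 0.2451]
tool_rot: [0.0, 0.999, 0.035, -0.0]
contact_force: [0.2, -1.1, -0.3]
gripper_width: 0.7
grasp_force: 0.0
```

```bash
cat > w.py <<'E'
from h import *
import sys
s=manip.state();M=rot(s['tool_rot']);t=np.array([float(a) for a in sys.argv[1:4]])
print(s['time'],s['tool_pos'].round(4),'yaw',np.degrees(np.arctan2(M[1,0],M[0,0])).round(2),'zaxis',M[:,2].round(3),'F',s['contact_force'].round(1))
print('shift mm',(1000*M.T@(t-s['tool_pos'])).round(1))
E
python3 w.py .721 -.112 .245
```

```text
1.7 [ 0.5743 -0.2461  0.2451] yaw 4.06 zaxis [-0. -0. -1.] F [ 0.2 -1.1 -0.3]
shift mm [ 1.558e+02 -1.234e+02  1.000e-01]
```

servo_tool([
  [[39,-31,0,0,0,0,60],[39,-31,0,0,0,0,60],[39,-31,0,0,0,0,60],[39,-31,0,0,0,0,60],[0,0,40,0,0,0,60],[0,0,50,0,0,0,60],[0,0,40,0,0,0,60],[0,0,20,0,0,0,60],[0,0,0,0,0,0,60]],
])

```text
time: 2.82
tool_pos: [0.719, -0.1126, 0.0934]
tool_rot: [-0.0, 0.999, 0.035, -0.002]
contact_force: [0.6, 0.6, 1.0]
gripper_width: 0.703
grasp_force: 0.0
```

```bash
python3 w.py .721 -.112 .029; python3 - <<'E'
from h import *
a=grab('scene')['image'][130:330,250:500];b=grab('wrist')['image']
a=cv2.resize(a,(500,400));cv2.imwrite('pics/m1.png',np.hstack([a,b])[:, :][:,:]) if 0 else cv2.imwrite('pics/m1.png',cv2.resize(np.hstack([a,b]),(798,280)))
E
```

```text
2.825 [ 0.719  -0.1126  0.0934] yaw 4.05 zaxis [-0.003  0.001 -1.   ] F [0.6 0.6 1. ]
shift mm [ 2.2 -0.4 64.4]
```

View pics/m1.png

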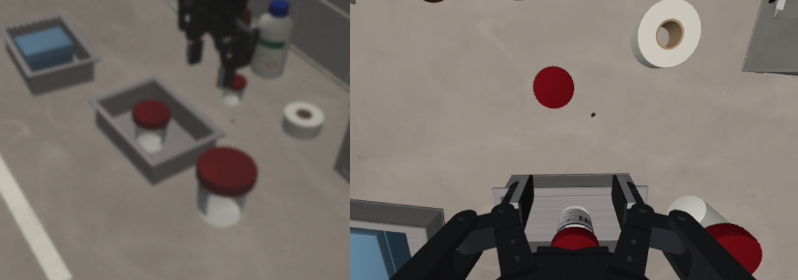

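Wrist view: far rim edge at about row 187 of the montage (the strip above it is the outer back wall), fingertips near it at (520,185) and (628,185); small cup well beyond. I check the rim by ray.

```bash
python3 - <<'E'
from h import *
f=grab('wrist');print(np.round(f['eye'],3))
k=1/.7
rim=[((492-350)*k,188*k),((648-350)*k,187*k)];wall=[((512-350)*k,175*k),((635-350)*k,175*k)]
print(px2w(f,rim,.045).round(3).tolist(),px2w(f,wall,.0).round(3).tolist())
cv2.imwrite('pics/w2.png',f['image'][220:340,180:460].repeat(2,0).repeat(2,1))
E
```

```text
[ 0.803 -0.108  0.227]
[[0.685, -0.035, 0.045], [0.698, -0.193, 0.045]] [[0.677, -0.042, 0.0], [0.687, -0.194, 0.0]]
```

View pics/w2.png

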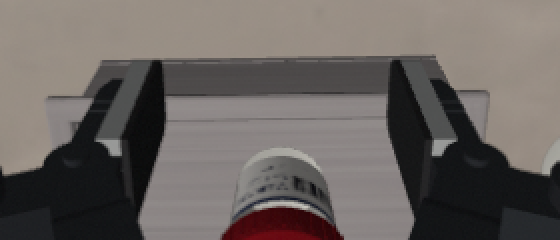

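servo_tool([
  [[3,0,20,0,0,0,60],[0,0,25,0,0,0,60],[0,0,15,0,0,0,60],[0,0,4,0,0,0,60],[0,0,0,0,0,0,60],[0,0,0,0,0,0,60]],
])

```text
time: 3.72
tool_pos: [0.7238, -0.1128, 0.0324]
tool_rot: [0.0, 0.999, 0.035, 0.001]
contact_force: [0.3, 0.6, 0.2]
gripper_width: 0.703
grasp_force: 0.0
```

```bash
python3 w.py .721 -.112 .029
```

```text
3.725 [ 0.7238 -0.1128  0.0324] yaw 4.06 zaxis [ 0.002 -0.    -1.   ] F [0.3 0.6 0.2]
shift mm [-2.7 -1.   3.4]
```

servo_tool([
  [[-4,0,0,0,0,0,60],[-4,0,0,0,0,0,60],[-4,0,0,0,0,0,60],[-4,0,0,0,0,0,60],[-4,0,0,0,0,0,60],[-4,0,0,0,0,0,60],[-5,0,0,0,0,0,60],[-6,0,0,0,0,0,60],[-6,0,0,0,0,0,60],[-6,0,0,0,0,0,60],[-4,0,0,0,0,0,60],[-2,0,0,0,0,0,60]],
])

```text
time: 5.22
tool_pos: [0.67, -0.1164, 0.0314]
tool_rot: [0.0, 0.999, 0.035, 0.0]
contact_force: [2.9, 0.7, 0.2]
gripper_width: 0.705
grasp_force: 1.5
```

```bash
python3 w.py .721 -.112 .029; python3 - <<'E'
from h import *
f=grab('top');cv2.imwrite('pics/t3.png',cv2.resize(f['image'][150:300,210:450],(800,500),interpolation=cv2.INTER_CUBIC))
E
```

```text
5.225 [ 0.67   -0.1164  0.0314] yaw 4.05 zaxis [ 0. -0. -1.] F [2.9 0.7 0.2]
shift mm [51.2 -0.8  2.5]
```

View pics/t3.png

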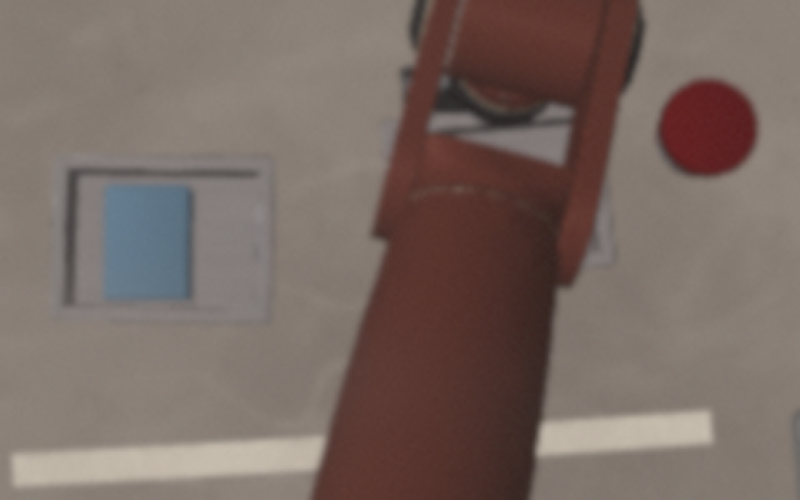

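Arm hides much of the tray; its near-right corner at crop (612,262) has moved ~33 mm, and the box tray is unmoved. Continue.

servo_tool([
  [[-4,0,0,0,0,0,60],[-8,0,0,0,0,0,60],[-11,0,0,0,0,0,60],[-12,0,0,0,0,0,60],[-12,0,0,0,0,0,60],[-12,0,0,0,0,0,60],[-12,0,0,0,0,0,60],[-12,0,0,0,0,0,60],[-9,0,0,0,0,0,60],[-6,0,0,0,0,0,60],[-3,0,0,0,0,0,60],[0,0,0,0,0,0,60]],
])

```text
time: 6.78
tool_pos: [0.569, -0.1235, 0.0311]
tool_rot: [-0.0, 0.999, 0.035, -0.001]
contact_force: [2.1, 0.5, 2.1]
gripper_width: 0.701
grasp_force: 1.1
```

```bash
python3 w.py .55 -.12 .03; python3 - <<'E'
from h import *
f=grab('wrist');np.save('wf.npy',f,allow_pickle=True)
s=grab('scene')['image'][130:330,170:420]
cv2.imwrite('pics/w4.png',np.hstack([f['image'][220:380,160:480].repeat(2,0).repeat(2,1)[:,:],cv2.copyMakeBorder(s[:,:160],0,120,0,0,0)]))
E
```

```text
6.775 [ 0.569  -0.1235  0.0311] yaw 4.06 zaxis [-0.001  0.    -1.   ] F [2.1 0.5 2.1]
shift mm [-18.7  -4.9   1.2]
```

View pics/w4.png

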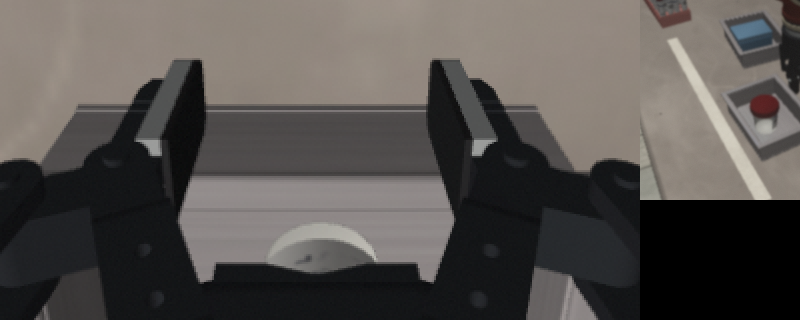

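```bash
python3 - <<'E'
from h import *
f=np.load('wf.npy',allow_pickle=True).item()
p=px2w(f,[(255,307),(385,308)],.045);print(p.round(4).tolist(), px2w(f,[(200,273),(428,273)],0).round(4).tolist())
d=p[0]-p[1];print('yaw',np.degrees(np.arctan2(-d[0],d[1])))
E
```

```text
[[0.5568, -0.0955, 0.045], [0.5606, -0.1572, 0.045]] [[0.5433, -0.0516, 0.0], [0.5536, -0.1955, 0.0]]
yaw 3.5378266119580335
```

servo_tool([
  [[-3,0,0,0,0,0,60],[-5,0,0,0,0,0,60],[-5,0,0,0,0,0,60],[-4,0,0,0,0,0,60],[-2,0,0,0,0,0,60],[0,0,0,0,0,0,60],[8,0,0,0,0,0,60],[15,0,0,0,0,0,60],[7,0,0,0,0,0,60],[0,0,-30,0,0,0,60],[0,0,-50,0,0,0,60],[0,0,-60,0,0,0,60]],
])

```text
time: 8.38
tool_pos: [0.5798, -0.1223, 0.1713]
tool_rot: [-0.001, 0.999, 0.036, -0.002]
contact_force: [0.6, -0.2, 0.4]
gripper_width: 0.704
grasp_force: 0.0
```

servo_tool([
  [[0,0,-40,0,0,0,60],[0,50,-20,0,0,0,60],[0,55,0,0,0,0,60],[0,55,0,0,0,0,60],[0,55,0,0,0,0,60],[0,55,0,0,0,0,60],[0,55,0,0,0,0,60],[0,0,0,0,0,0,60],[0,0,0,0,0,0,60]],
])

```text
time: 9.5
tool_pos: [0.6036, -0.4466, 0.2307]
tool_rot: [-0.001, 0.999, 0.035, -0.0]
contact_force: [-0.2, 1.1, 0.2]
gripper_width: 0.705
grasp_force: 0.0
```

```bash
python3 w.py .55 -.12 .03; python3 - <<'E'
from h import *
f=grab('top');np.save('tf.npy',f,allow_pickle=True);cv2.imwrite('pics/t5.png',cv2.resize(f['image'][160:310,210:450],(800,500),interpolation=cv2.INTER_CUBIC))
E
```

```text
9.5 [ 0.6036 -0.4466  0.2307] yaw 4.06 zaxis [-0.001  0.001 -1.   ] F [-0.2  1.1  0.2]
shift mm [ -30.2 -329.3  201.1]
```

View pics/t5.png

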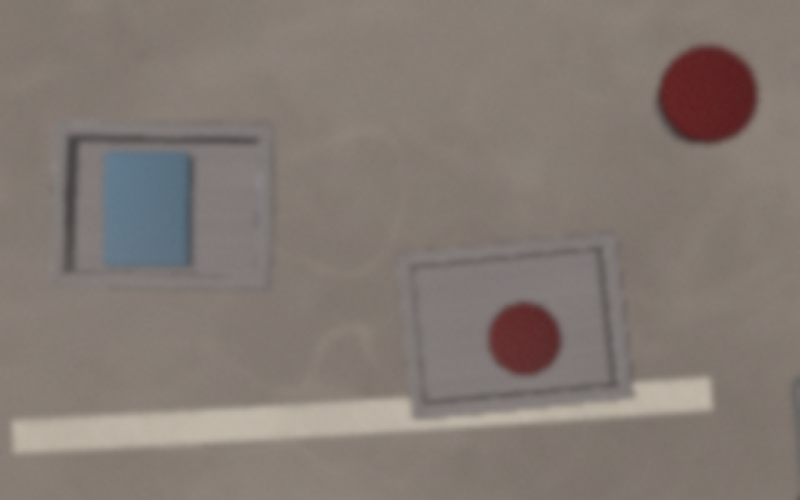

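Tray corners in the crop: (399,256), (613,234), (634,394), (415,417). The cup is standing, and the near rim is over the tape.

```bash
python3 - <<'E'
from h import *
f=np.load('tf.npy',allow_pickle=True).item()
c=(np.array([(399,256),(613,234),(634,394),(415,417)])+.5)*.3-.5+[210,160]
p=px2w(f,c,.045)[:,:2];print(p.round(4).tolist(),[np.linalg.norm(p[i]-p[i-1]).round(3) for i in range(4)])
n=(p[2]+p[3])/2;cn=p.mean(0);v=(p[0]+p[1])/2-n;v/=np.linalg.norm(v)
tc=np.array([.4155,-.0161]);tx=np.array([1,.035])/np.hypot(1,.035)
print('near',n,'offset',(n-tc)@tx,'via centre',(cn-.06*v-tc)@tx,'yaw',np.degrees(np.arctan2(v[1],v[0])))
print(px2w(f,[((525.5)*.3-.5+210,338*.3+160)],.062))
# tape edges in the tape/bench near the tray, right of it
q=(np.array([(670,384),(670,411),(380,402),(380,436)])+.5)*.3-.5+[210,160];print(px2w(f,q,0).round(4).tolist())
E
```

```text
[[0.5315, -0.0455], [0.5432, -0.2002], [0.4281, -0.2112], [0.4165, -0.0539]] [np.float64(0.115), np.float64(0.155), np.float64(0.116), np.float64(0.158)]
near [ 0.42229252 -0.13256418] offset 0.002714612289957445 via centre 0.0004540883209778932 yaw 4.813717137192384
[[ 0.46982595 -0.13244819  0.062     ]]
[[0.4326, -0.2458, 0.0], [0.4126, -0.245, 0.0], [0.4257, -0.0297, 0.0], [0.4007, -0.0291, 0.0]]
```

Offset from the strip's centre line is about 1–3 mm, and the tray is 3° off square to it. Handing in.

```bash
python3 -c "
from plant import manip
print(manip.job_done())"
```

```text
the job is handed in; nothing more can be done
None
```

I dragged the cup's tray to the tape and handed the job in. By camera measurement its near rim sits 1–3 mm from the strip's centre line and about 3° off square, the cup is standing in it, the other tray looks unmoved, and the arm is clear; the interface returned no verdict.

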